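# Show the mounted section to the bench camera in the mirror of the case lid

### The arm

A 7-joint arm with a two-finger parallel gripper is mounted at the origin on a cart in front of the work surface, level with it; the furniture and walls round the work are solid. World frame = base frame: x ahead of the robot, y to its left, z up, the work surface at z = 0. Lengths are in m, angles in rad, forces in N, time in s.
With the tool pointing down it reaches from about 0.425 to 0.925 m from the base axis. Payload 6.8 kg.
Tool frame: the origin (TCP) lies at the very end of the fingers, on their centre line; the grasp point (between the pads) lies 19 mm behind it; z points along the fingers, y is the line along which they close (so a half turn about z gives the same grasp; the last joint's range is limited). The gripper opens to 85 mm and grips with 20 to 120 N. Pads are 22 mm wide; open, the fingers measure 114 mm over their backs; the gripper's body (76 mm by 85 mm) begins 54 mm behind the grasp point. The pads swing forward as they close: fully open they stand 13 mm farther back than shut.
Start: joints at [1.094, 0.477, 0.022, 1.555, -0.011, 1.109, -0.083], TCP at [0.243, -0.63, 0.231] pointing down, gripper open.
Joint ranges: [-2.96, 2.96], [-0.34, 2.1], [-1.41, 1.46], [0.24, 2.44], [-1.37, 4.51], [0.17, 1.92], [-2.96, 2.96]. Speed limits (rad/s): [2.39, 2.39, 3.14, 3.14, 3.14, 3.14, 3.14].

### API

Orientations are given as a rotation vector (axis times angle).
In Python, from bench import r gives the robot as it stands.
- The arm moves only by the shell command python3 -m jog 'ROWS' [FORCE]. ROWS is JSON, a list of rows, each an object of numbers: "fingers": the finger opening in m, from 0 to 0.0854; "x", "y", "z": the shift along the tool's x, y, z in m; "rx", "ry", "rz": the turn, a rotation vector about the tool's x, y, z in degrees. In form: [{"fingers": .., "x": .., "y": .., "z": .., "rx": .., "ry": .., "rz": ..}, ...]. A call has 1 to 8 rows; each row shifts and turns the commanded pose from where the row before left it, along the tool's axes as they then stand; what a row does not reach is not made up. A row lasts 1/8 s, in which the tool goes at most 62.5 mm and 10.7 degrees, less where a joint would pass 70% of its speed; a pose out of reach is approached as far as the arm can. A call is refused whole if a number of a shift passes 0.0625 or a number of a turn 10.7, either way. A call with a gripper value outside its range is refused whole. The fingers move at their own pace and stop on an object; FORCE is the grip in N (left out, the last holds). Time passes only in rows, so rows that do not move let the fingers close. It gives the time, the measured TCP pose, the force, the opening and the grip force at its end, in the units of the state.
- r.get_obs(): the state, without advancing time (a new reading comes with each control period).
- r.grab_frame(name): name is "scene" or "top" or "wrist"; returns (picture, depth): 420x560x3 uint8, red, green, blue; 420x560 float32, m along the optical axis (not along the pixel's ray), 0 where there is no reading.
- r.get_calibration(name): a dict with "mtx" (3x3 intrinsics, pixels), "extrinsics" (4x4, takes a point from camera to world coordinates). Camera axes: x right, y down, z forward; pixel columns grow to the right and rows downward; lengths in m; the calibration is good to about 2 mm. A picture is of the moment at which its call begins: read the wrist's pose just before it. get_calibration takes no time and is no camera call; for the wrist camera it gives the pose at the moment of the call.
- r.hand_in(): hands the job in; it is judged then, once.
Trained networks look in the newest picture that a camera, given by its name, has taken for a name from the list of things; names that differ only in an ending like _2 or _b are one class to them, and where a whole thing is asked for, a point or a joint stands for the part that bears it (a point fixed in the world has none). Each returns a list of dicts, best first, with "score" (0 to 1); they miss things now and then, are a little off and sometimes report something else, mostly with a low value. They report only what shows in the picture. A call takes as long as a camera call. They do not tell look-alikes from the thing itself.
- r.search_frame(target, camera): "xyz" ([x, y, z] in m, in world coordinates, good to about 4 mm: the middle of the surface that is visible of it).
- r.landmark_of(target, camera): "xyz" ([x, y, z] in m, in world coordinates, good to about 4 mm: a listed point, or the origin of a listed thing).
The state is a dict: "clock": time; "joints": joint angles; "qvel": joint speeds; "tau": joint torques, N m; "tcp_pos": TCP position; "orientation": TCP orientation; "contact_force": force on the tool from outside, world axes, zero at the start; "moment": the same for the moment, N m; "grip_width": finger opening in m; "gripper_force": force on a finger pad.
Only numpy, scipy, OpenCV 4.12 (cv2) and the standard library are available. Lean on these libraries where they do the work, as an engineer would, in place of code of your own. Each camera call takes 0.05 s, during which the arm holds its last target. There are 200 camera calls.

### The job

The bench camera looks too low to see into the sample case, so use the mirror inside the case's lid: swing the hasp off its staple, then raise the lid (a lift pin stands out of its end) to the angle at which the section in the puck appears, by way of the mirror, in the middle of the camera's picture (half way up it; sideways it is right already). Finish with the gripper still holding the lid steady at that angle, for it falls shut when let go; do not touch or shift the camera, and leave the loupe, the petri dish and the tweezers where they are.

Things in the scene. Friction and masses are not known exactly. Their poses are not given: they have to be found in the camera images.
- sample_case: Fixed aluminium sample case, 160 mm (its x) by 130 mm (its y), rim 70 mm high, origin under its centre. Its +y side is the front, with the hasp, and faces the bench camera; the lid is hinged along the -y side. Its -x end, with the lid's lift pin, faces the robot. In it a 30 mm dark resin puck lies in the middle well of a padded insert; the pale section shows in the puck's top.
- lid (a joint): Lid of the case, 0 = closed, grows as its front edge rises (rad, to 1.8). Its whole underside is a mirror (148 x 120 mm) whose plane contains the hinge axis. About 0.45 kg, no stay: below 1.57 it falls shut when let go. The closed hasp holds it down.
- hinge_line (a point): Middle of the lid's hinge axis, which runs along the case's x; at [0, -70, 71] mm in the case's frame.
- lift_pin (a point): Grip point on the lid's lift pin: a steel pin 10 mm thick and 40 mm long that sticks out of the lid's robot-side end, level and parallel to the hinge axis, at the lid's front edge. This point lies 23 mm out from the lid's end, 122 mm from the hinge axis and 9 mm to the lid's outer side of the mirror plane. Moves with the lid; the pin can turn between finger pads.
- hasp (a joint): Steel hasp on the lid's front edge, 0 = hanging down the case's front with its slot over the staple (a 4 mm wide eye that stands 19 mm out of the front); grows as its lower end swings out and up (1.57 = level, 4.4 = folded back on the lid). Rubs in its hinge and stays where it is left (about 0.03 N m). Off the staple from about 0.5.
- hasp_pin (a point): Middle of the hasp's hinge pin, parallel to the lid's hinge axis; moves with the lid.
- hasp_lip (a point): Middle of the lip at the hasp's free end, the finger hold: 30 mm wide (along the case's x), 20 mm deep, 4 mm thick, standing out from the hasp to the front; 40 mm from the hasp's pin, and 46 mm above the surface when the hasp hangs. Moves with the hasp.
- section (a point): Middle of the section in the puck's top face: the mark that the camera must see. Lies in the case at [0, 5, 26] mm in the case's frame, 75 mm towards the front of the hinge axis and 45 mm below it.
- section_image (a point): Where the section seems to stand behind the lid's mirror: its mirror image in the mirror's plane. It goes round the hinge axis at a radius of 87.5 mm, twice as far as the lid: seen along the case's x it stands at 31 degrees plus twice the lid's angle above the case's +y direction.
- camera_stand: Fixed stand of the bench camera, in front of the case: a round foot of 72 mm and a post, 175 mm high in all; origin under the foot's centre. The camera looks to its -y, towards the case.
- camera_head (a joint): Downward tilt of the camera on its stand (rad): 0 = level, grows as the lens points lower. Turns about a level axis 155 mm above the stand's origin. Set by the user; to be left alone.
- camera_eye (a point): Middle of the camera's lens front, 53 mm ahead of the tilt axis. The camera looks along this frame's -y; its z is up in the picture, its x across the picture. The centre of the picture is the line from here along -y.
- loupe: Bystander: black bench loupe, 37 mm wide, 33 mm high, standing; origin under its centre.
- petri: Bystander: clear lidded petri dish, 60 mm wide, 15 mm high; origin under its centre.
- tweezers: Bystander: steel tweezers, 118 mm long, 10 mm high, lying; origin under the middle.
Mind the look-alikes: they are no part of the job. There is more than one size of the sample_case; the job needs the larger.

How it is judged:
By the outcome, as a careful person would: the job done as asked, in the order asked, and still so for the second after the job is handed in, while the arm keeps its last pose, push and grip.
It also fails if it takes over 58 s, if anything falls off the work surface, if the arm or the gripper's body presses on something with over 40 N, if the wrist force passes 120 N, or if a joint passes its speed limit or range.

## Working session

There is one attempt and no reset: what is moved stays moved. The work goes in short steps, Python scripts to look and compute and a shell command to move; the robot and the scene stay as the last step left them, time stands still between calls to the robot, and variables do not carry over. Pictures are saved under pics/ and viewed, at most 10 in all, crops included, and the job is handed in when it is done.

```bash
mkdir -p pics; ls
cat > h.py <<'E'
import numpy as np, cv2
from scipy.spatial.transform import Rotation as R
from bench import r
def save(cam,name):
    im,d=r.grab_frame(cam); cv2.imwrite('pics/'+name,im[:,:,::-1]); return im,d
def px(cam,p):
    c=r.get_calibration(cam); q=np.linalg.inv(c['extrinsics'])@np.r_[p,1]; u=c['mtx']@q[:3]; return (u[:2]/u[2]).round(0)
def world(cam,u,v,z):
    c=r.get_calibration(cam); k=c['mtx']; return (c['extrinsics']@np.r_[np.linalg.inv(k)@[u,v,1]*z,1])[:3]
def lm(t,cam,n=4):
    for o in r.landmark_of(t,cam)[:n]: print(cam,t,round(o['score'],2),np.round(o['xyz'],4),px(cam,o['xyz']))
E
python3 - <<'E'
from h import *
o=r.get_obs(); print(o['clock'],o['tcp_pos'],o['orientation'])
a,_=save('scene','s1.png'); b,_=save('top','t1.png')
for c in('top','scene'):
    for t in['sample_case','hinge_line','lift_pin','hasp_pin','hasp_lip','camera_stand','camera_eye','loupe','petri','tweezers']: lm(t,c)
E
```

```text
pics
0.0 [ 0.24308673 -0.62909157  0.23037497] [-3.08666905e+00 -5.75746375e-01  7.16490573e-04]
top sample_case 0.95 [ 0.5375 -0.0823  0.0013] [304. 222.]
top sample_case 0.73 [ 0.8037 -0.1485 -0.0045] [324. 130.]
top hinge_line 0.97 [ 0.5351 -0.1518  0.0725] [332. 220.]
top hinge_line 0.92 [ 0.8181 -0.196   0.0484] [343. 119.]
top lift_pin 0.61 [ 0.4332 -0.0314  0.0831] [287. 260.]
top lift_pin 0.58 [ 0.7241 -0.1309  0.0542] [321. 152.]
top hasp_pin 0.66 [ 0.538  -0.0086  0.0867] [277. 220.]
top hasp_pin 0.45 [ 0.7913 -0.1005  0.0582] [309. 128.]
top hasp_lip 0.55 [0.5341 0.0043 0.0505] [273. 222.]
top hasp_lip 0.44 [ 0.7903 -0.0888  0.0281] [304. 131.]
top hasp_lip 0.19 [ 0.5807 -0.2515 -0.0056] [363. 206.]
top camera_stand 0.76 [ 0.5354  0.1877 -0.0017] [208. 225.]
top camera_eye 0.72 [0.5424 0.1384 0.1555] [217. 217.]
top camera_eye 0.57 [ 0.4462 -0.2743 -0.0021] [374. 253.]
top loupe 0.7 [ 0.4482 -0.2733 -0.0011] [373. 252.]
top petri 0.61 [ 0.5784 -0.2502 -0.0024] [363. 206.]
top tweezers 0.62 [0.3331 0.2082 0.0009] [200. 299.]
scene sample_case 0.73 [ 0.5293 -0.0863 -0.0076] 
[... 292 characters left out ...]
0553] [286. 210.]
scene lift_pin 0.66 [ 0.4316 -0.0284  0.0777] [330. 257.]
scene hasp_pin 0.52 [0.5388 0.1325 0.1552] [237. 226.]
scene hasp_pin 0.49 [ 0.5366 -0.0115  0.0876] [294. 236.]
scene hasp_pin 0.42 [ 0.7867 -0.0958  0.0543] [263. 205.]
scene hasp_lip 0.71 [0.5395 0.0034 0.048 ] [287. 253.]
scene hasp_lip 0.4 [ 0.7904 -0.0873  0.029 ] [260. 214.]
scene camera_stand 0.97 [ 0.5349  0.1903 -0.0018] [217. 301.]
scene camera_eye 0.75 [0.537  0.1341 0.1502] [237. 228.]
scene loupe 0.66 [ 0.4436 -0.2679 -0.0022] [395. 254.]
scene petri 0.63 [ 0.5834 -0.2506 -0.0051] [350. 236.]
scene petri 0.45 [ 0.5361 -0.1522  0.0713] [338. 227.]
scene tweezers 0.69 [ 0.3366  0.2146 -0.0069] [260. 367.]
```

View pics/s1.png

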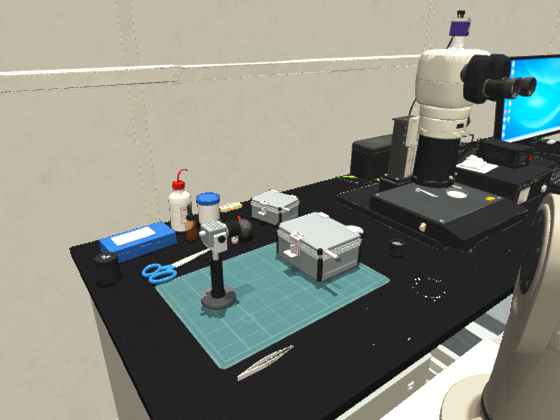

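View pics/t1.png

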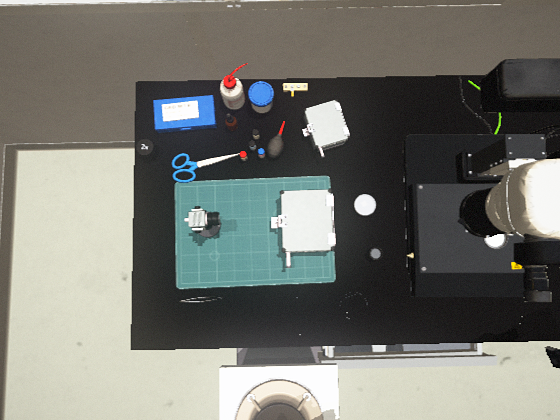

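The bench camera shows at about (215,240) in the scene view. The larger case is at about (320,245), with its hasp towards the camera and its lift pin towards the robot. The look-alike is at (275,207). In the top view the larger case is at (305,220) and its pin at (287,258). The network results agree with the listed geometry, so I'll approach.

```bash
python3 -m jog '[{"z":-0.03},{"x":0.0415,"y":-0.0415,"z":-0.003},{"x":0.0415,"y":-0.0415,"z":-0.003},{"x":0.0415,"y":-0.0415,"z":-0.003},{"x":0.0415,"y":-0.0415,"z":-0.003},{"x":0.0415,"y":-0.0415},{"x":0.0415,"y":-0.0415},{"x":0.0415,"y":-0.0415}]'
cat >> h.py <<'E'
def go(p,Rt=None):
    "shift in tool axes from the present pose to p; then turn (deg) to Rt"
    o=r.get_obs(); Rn=R.from_rotvec(o['orientation'])
    print('t',round(o['clock'],2),'tcp',np.round(o['tcp_pos'],4),'shift',np.round(Rn.inv().apply(np.array(p)-o['tcp_pos']),4),end=' ')
    if Rt is not None: print('turn',np.round(np.degrees((Rn.inv()*Rt).as_rotvec()),2),end='')
    print()
X=np.array
def Rd(yaw,tilt=0): # pointing down, tool y at yaw-90 deg
    return R.from_euler('z',yaw,degrees=True)*R.from_rotvec([np.pi,0,0])
E
python3 - <<'E'
from h import *
im,d=save('wrist','w1.png')
for t in['hasp_pin','hasp_lip','camera_eye','lift_pin','hinge_line']: lm(t,'wrist')
go([.537,.006,.2],Rd(90)); go([.537,.006,.2],Rd(-90));go([.537,.006,.2],Rd(0)); print(r.get_obs()['joints'].round(2) if hasattr(r.get_obs()['joints'],'round') else r.get_obs()['joints'])
E
```

```text
t 1.4 tcp [ 0.2433 -0.6296  0.2313] shift [ 0.503  -0.487   0.0313] turn [ -0.    -0.   -68.87]
t 1.4 tcp [ 0.2433 -0.6296  0.2313] shift [ 0.503  -0.487   0.0313] turn [ -0.     0.   111.13]
t 1.4 tcp [ 0.2433 -0.6296  0.2313] shift [ 0.503  -0.487   0.0313] turn [-0.   -0.   21.13]
[ 1.09  0.48  0.02  1.56 -0.01  1.11 -0.08]validation failed for argument at $[0]...
```

View pics/w1.png

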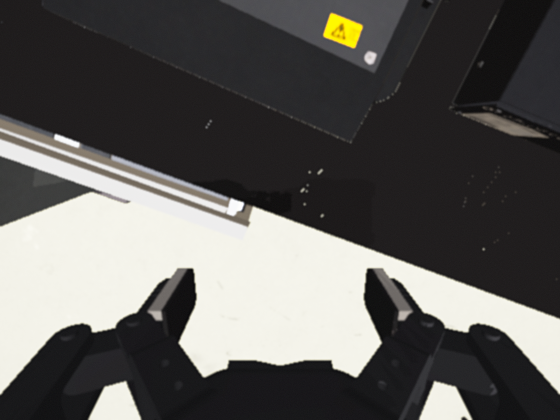

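The wrist view is still at the start pose: bench edge and microscope base, nothing of use. The rows apparently need every key.

```bash
python3 -m jog '[{"fingers":0.085,"x":0,"y":0,"z":-0.03,"rx":0,"ry":0,"rz":0},{"fingers":0.085,"x":0.0415,"y":-0.0415,"z":-0.003,"rx":0,"ry":0,"rz":0},{"fingers":0.085,"x":0.0415,"y":-0.0415,"z":-0.003,"rx":0,"ry":0,"rz":0},{"fingers":0.085,"x":0.0415,"y":-0.0415,"z":-0.003,"rx":0,"ry":0,"rz":0},{"fingers":0.085,"x":0.0415,"y":-0.0415,"z":-0.003,"rx":0,"ry":0,"rz":0},{"fingers":0.085,"x":0.0415,"y":-0.0415,"z":0,"rx":0,"ry":0,"rz":0},{"fingers":0.085,"x":0.0415,"y":-0.0415,"z":0,"rx":0,"ry":0,"rz":0},{"fingers":0.085,"x":0.0415,"y":-0.0415,"z":0,"rx":0,"ry":0,"rz":0}]'
python3 - <<'E'
from h import *
im,d=save('wrist','w2.png')
for t in['hasp_pin','hasp_lip','camera_eye','lift_pin','hinge_line']: lm(t,'wrist')
for y in(90,-90,0): go([.537,.006,.2],Rd(y))
print(np.round(r.get_obs()['joints'],2), r.get_calibration('wrist')['extrinsics'].round(3))
E
```

```text
clock: 2.4
tcp_pos: [0.4102, -0.2523, 0.2737]
orientation: [3.088, 0.575, 0.001]
contact_force: [0.9, 0.3, 0.1]
grip_width: 0.085
gripper_force: 0.0
wrist lift_pin 0.76 [ 0.4313 -0.0286  0.0815] [90. 97.]
wrist hinge_line 0.66 [ 0.5391 -0.152   0.0693] [232.  40.]
t 2.7 tcp [ 0.4091 -0.2551  0.2734] shift [ 0.2131 -0.1978  0.0732] turn [ 1.000e-02  3.000e-02 -6.896e+01]
t 2.7 tcp [ 0.4091 -0.2551  0.2734] shift [ 0.2131 -0.1978  0.0732] turn [ 3.0000e-02 -2.0000e-02  1.1104e+02]
t 2.7 tcp [ 0.4091 -0.2551  0.2734] shift [ 0.2131 -0.1978  0.0732] turn [3.000e-02 1.000e-02 2.104e+01]
[ 0.61  0.13 -0.2   1.94  0.03  1.08 -0.8 ] [[ 0.36  -0.888 -0.286  0.483]
 [-0.933 -0.343 -0.11  -0.227]
 [-0.     0.306 -0.952  0.416]
 [ 0.     0.     0.     1.   ]]
```

```bash
python3 -m jog '[{"fingers":0.085,"x":0.0382,"y":-0.0397,"z":-0.0095,"rx":0,"ry":0,"rz":0},{"fingers":0.085,"x":0.0382,"y":-0.0397,"z":-0.0095,"rx":0,"ry":0,"rz":0},{"fingers":0.085,"x":0.0382,"y":-0.0397,"z":-0.0095,"rx":0,"ry":0,"rz":0},{"fingers":0.085,"x":0.0382,"y":-0.0397,"z":-0.0095,"rx":0,"ry":0,"rz":0},{"fingers":0.085,"x":0.0382,"y":-0.0397,"z":-0.0095,"rx":0,"ry":0,"rz":0},{"fingers":0.085,"x":0.0382,"y":-0.0397,"z":-0.0095,"rx":0,"ry":0,"rz":0},{"fingers":0.085,"x":0,"y":0,"z":0,"rx":0,"ry":0,"rz":10.1},{"fingers":0.085,"x":0,"y":0,"z":0,"rx":0,"ry":0,"rz":10.1}]'
python3 -m jog '[{"fingers":0.085,"x":0,"y":0,"z":0,"rx":0,"ry":0,"rz":10.1},{"fingers":0.085,"x":0,"y":0,"z":0,"rx":0,"ry":0,"rz":10.1},{"fingers":0.085,"x":0,"y":0,"z":0,"rx":0,"ry":0,"rz":10.1},{"fingers":0.085,"x":0,"y":0,"z":0,"rx":0,"ry":0,"rz":10.1},{"fingers":0.085,"x":0,"y":0,"z":0,"rx":0,"ry":0,"rz":10.1},{"fingers":0.085,"x":0,"y":0,"z":0,"rx":0,"ry":0,"rz":10.1},{"fingers":0.085,"x":0,"y":0,"z":0,"rx":0,"ry":0,"rz":10.1},{"fingers":0.085,"x":0,"y":0,"z":0,"rx":0,"ry":0,"rz":10.1}]'
python3 - <<'E'
from h import *
im,d=save('wrist','w3.png')
for t in['hasp_pin','hasp_lip','camera_eye','camera_stand','lift_pin']: lm(t,'wrist',2)
go([.537,.006,.2],Rd(-90))
print(np.round(r.get_obs()['joints'],2))
np.save('d3.npy',d); np.savez('c3.npz',**{k:r.get_calibration('wrist')[k] for k in('mtx','extrinsics')})
E
```

```text
clock: 3.7
tcp_pos: [0.5381, 0.0497, 0.33]
orientation: [3.141, 0.014, -0.001]
contact_force: [-0.8, -1.1, 1.0]
grip_width: 0.0846
gripper_force: 0.0
clock: 4.7
tcp_pos: [0.5382, 0.0462, 0.3233]
orientation: [2.585, -1.76, -0.014]
contact_force: [0.6, -0.3, -0.3]
grip_width: 0.0848
gripper_force: 0.0
wrist hasp_pin 0.74 [ 0.5362 -0.0133  0.0853] [296. 139.]
wrist hasp_lip 0.85 [ 0.5342 -0.0018  0.0481] [293. 145.]
wrist hasp_lip 0.73 [ 0.7893 -0.088   0.0295] [133.   2.]
wrist camera_eye 0.61 [0.5359 0.1329 0.1572] [253. 260.]
wrist camera_stand 0.57 [ 0.538   0.1874 -0.0014] [247. 244.]
wrist camera_stand 0.25 [0.3332 0.2029 0.0029] [349. 290.]
wrist lift_pin 0.64 [ 0.4312 -0.0326  0.0797] [376. 154.]
t 5.0 tcp [0.5378 0.0491 0.3234] shift [0.0397 0.0149 0.1237] turn [ 0.92 -0.18 21.99]
[-0.37  0.18  0.19  1.76 -0.03  1.22 -2.93]
```

View pics/w3.png

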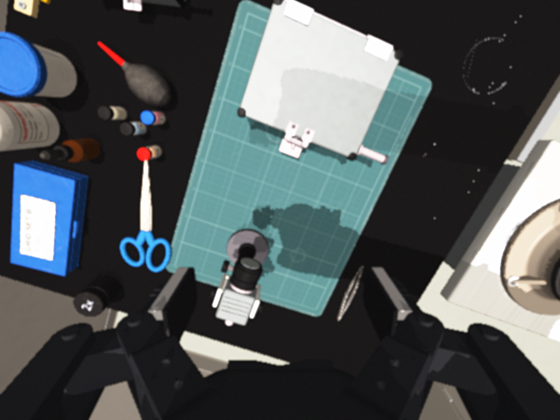

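The view shows the hasp at (295,140), the lift pin at (370,154), and the bench camera's barrel and body at (245,272) and (237,303), with the foot at (247,245). Joint 7 is near its limit, so I'll come in from the other yaw. First I'll get the head's tilt from the depth.

```bash
cat > tilt.py <<'E'
from h import *
def cloud(d,c):
    v,u=np.nonzero(d>0); z=d[v,u]; q=(np.linalg.inv(c['mtx'])@np.c_[u,v,np.ones_like(u)].T)*z
    return (c['extrinsics'][:3,:3]@q).T+c['extrinsics'][:3,3]
def prof(P,x0=.537,w=.008):
    m=(abs(P[:,0]-x0)<w)&(P[:,1]>.11)&(P[:,1]<.25)&(P[:,2]>.1)&(P[:,2]<.25); Q=P[m]
    for y in np.arange(.11,.25,.005):
        s=Q[(Q[:,1]>=y)&(Q[:,1]<y+.005)]
        if len(s): print(round(y+.0025,4),len(s),'zmax',s[:,2].max().round(4),'p90',np.percentile(s[:,2],90).round(4),'min',s[:,2].min().round(4))
E
python3 - <<'E'
from tilt import *
P=cloud(np.load('d3.npy'),np.load('c3.npz'))
m=(P[:,2]>.1)&(P[:,2]<.25)&(P[:,1]>.1)&(P[:,1]<.25)&(abs(P[:,0]-.537)<.06); Q=P[m]; print(len(Q),Q.min(0),Q.max(0))
for a in(.52,.53,.54,.55): print(a);prof(P,a,.004)
E
```

```text
2459 [0.50335214 0.1379261  0.12694175] [0.56904374 0.22195433 0.17763466]
0.52
0.1375 4 zmax 0.1595 p90 0.1588 min 0.1514
0.1425 12 zmax 0.1646 p90 0.1638 min 0.1467
0.1475 7 zmax 0.1643 p90 0.1639 min 0.1597
0.1525 6 zmax 0.1649 p90 0.1643 min 0.161
0.1575 9 zmax 0.1638 p90 0.1637 min 0.1578
0.1625 7 zmax 0.1645 p90 0.164 min 0.1585
0.1675 3 zmax 0.1639 p90 0.1636 min 0.1618
0.1725 53 zmax 0.1746 p90 0.173 min 0.1486
0.1775 22 zmax 0.1751 p90 0.1746 min 0.1328
0.1825 17 zmax 0.1746 p90 0.1743 min 0.1715
0.1875 21 zmax 0.1756 p90 0.1752 min 0.1717
0.1925 18 zmax 0.1765 p90 0.1759 min 0.1717
0.1975 24 zmax 0.1764 p90 0.1754 min 0.1723
0.2025 20 zmax 0.1758 p90 0.1749 min 0.1713
0.2075 15 zmax 0.1755 p90 0.175 min 0.1729
0.2125 1 zmax 0.1734 p90 0.1734 min 0.1734
0.53
0.1375 59 zmax 0.1685 p90 0.1654 min 0.142
0.1425 39 zmax 0.1706 p90 0.1698 min 0.1397
0.1475 27 zmax 0.1715 p90 0.1708 min 0.1673
0.1525 15 zmax 0.1721 p90 0.1712 min 0.1677
0.1575 31 zmax 0.1709 p90 0.1705 min 0.1649
0.1625 25 zmax 0.1713 p90 0.1709 min 0.167
0.1675 20 zmax 0.1712 p90 0.1706 min 0.166
0.1725 43 zmax 0.
[... 1211 characters left out ...]
.55
0.1375 17 zmax 0.1665 p90 0.1634 min 0.1472
0.1425 61 zmax 0.1681 p90 0.1663 min 0.1425
0.1475 30 zmax 0.1695 p90 0.1683 min 0.1568
0.1525 24 zmax 0.1694 p90 0.1683 min 0.159
0.1575 24 zmax 0.1682 p90 0.1679 min 0.1551
0.1625 27 zmax 0.1687 p90 0.168 min 0.157
0.1675 17 zmax 0.1677 p90 0.1677 min 0.1553
0.1725 74 zmax 0.1741 p90 0.173 min 0.1422
0.1775 31 zmax 0.1761 p90 0.1746 min 0.1296
0.1825 24 zmax 0.1758 p90 0.1756 min 0.1714
0.1875 27 zmax 0.1764 p90 0.1756 min 0.1718
0.1925 28 zmax 0.1769 p90 0.1759 min 0.172
0.1975 28 zmax 0.1758 p90 0.1756 min 0.173
0.2025 21 zmax 0.1752 p90 0.1749 min 0.1727
0.2075 24 zmax 0.1756 p90 0.1752 min 0.1728
0.2125 1 zmax 0.1731 p90 0.1731 min 0.1731
```

```bash
cat >> tilt.py <<'E'
def solve(eye_y,eye_z,t,hy,hz=.071):
    out=[]
    for th in np.radians(np.arange(10,100,.1)):
        a=np.arctan2(45,75)+2*th; p=np.array([hy+.0875*np.cos(a),hz+.0875*np.sin(a)]); out.append(p[1]-(eye_z-np.tan(t)*(eye_y-p[0])))
    out=np.array(out); i=np.nonzero(out[:-1]*out[1:]<0)[0]; return (10+.1*i).round(1)
E
python3 - <<'E'
from tilt import *
P=cloud(np.load('d3.npy'),np.load('c3.npz'))
def fit(m,n):
    Q=P[m]
    for _ in range(4):
        c=Q.mean(0); w=np.linalg.svd(Q-c,full_matrices=False)[2][2]; e=(Q-c)@w; Q=Q[abs(e)<2*max(e.std(),.0004)]
    print(n,len(Q),'centre',c.round(4),'normal',w.round(3),'rms',((Q-c)@w).std().round(5))
x,y,z=P.T
fit((abs(x-.537)<.018)&(y>.18)&(y<.208)&(z>.168)&(z<.19),'boxtop')
for k in(.526,.532,.538,.544):
    m=(abs(x-k)<.003)&(y>.145)&(y<.168)&(z>.16); print('barrel slope deg',k,np.degrees(np.polyfit(y[m],z[m],1)[0]).round(1))
m=(abs(x-.537)<.03)&(y<.1475)&(y>.125)&(z>.12)&(z<.2)
for a in np.arange(.137,.172,.004):
    s=m&(z>=a)&(z<a+.004); 
    if s.sum(): print('front z',a.round(3),s.sum(),'ymin',y[s].min().round(4),np.percentile(y[s],20).round(4),'x',x[s].min().round(3),x[s].max().round(3))
for t in(0,2,4,6,8,10,12,14): print(t,solve(.189-.053*np.cos(np.radians(t)),.155-.053*np.sin(np.radians(t)),np.radians(t),-.152))
E
```

```text
boxtop 555 centre [0.5371 0.1943 0.1743] normal [ 0.012 -0.02   1.   ] rms 0.00077
barrel slope deg 0.526 1.6
barrel slope deg 0.532 0.2
barrel slope deg 0.538 0.5
barrel slope deg 0.544 -2.3
front z 0.137 7 ymin 0.1403 0.1404 x 0.529 0.544
front z 0.141 21 ymin 0.1392 0.1394 x 0.526 0.549
front z 0.145 29 ymin 0.1388 0.1393 x 0.523 0.551
front z 0.149 34 ymin 0.1387 0.1391 x 0.521 0.554
front z 0.153 46 ymin 0.1383 0.139 x 0.522 0.554
front z 0.157 50 ymin 0.138 0.1388 x 0.521 0.554
front z 0.161 73 ymin 0.1379 0.1389 x 0.522 0.553
front z 0.165 107 ymin 0.138 0.1395 x 0.525 0.551
front z 0.169 71 ymin 0.1388 0.1428 x 0.529 0.547
0 [21.3 37.6]
2 [13.2 47.8]
4 [54.8]
6 [60.9]
8 [66.4]
10 [71.7]
12 [76.8]
14 [81.8]
```

```bash
cat >> tilt.py <<'E'
def fitp(P,m):
    Q=P[m]
    for _ in range(5):
        c=Q.mean(0); w=np.linalg.svd(Q-c,full_matrices=False)[2][2]; e=(Q-c)@w; Q=Q[abs(e)<2*max(e.std(),.0003)]
    w=w*np.sign(w[np.argmax(abs(w))]); return len(Q),c.round(4),w.round(4)
def measure(n=5):
    r.get_obs(); Ps=[]
    for _ in range(n):
        im,d=r.grab_frame('wrist'); Ps.append(cloud(d,r.get_calibration('wrist')))
    P=np.vstack(Ps); x,y,z=P.T
    print('mat',fitp(P,(abs(z)<.008)&(abs(x-.52)<.12)&(y>-.0)&(y<.25)))
    print('box',fitp(P,(abs(x-.537)<.018)&(y>.178)&(y<.21)&(z>.168)&(z<.19)))
    print('lid',fitp(P,(abs(x-.537)<.07)&(y>-.14)&(y<-.03)&(z>.07)&(z<.11)))
    B=P[(abs(x-.537)<.018)&(y>.141)&(y<.17)&(z>.155)&(z<.18)]
    # cylinder: z = zc + s*(y-.155)+sqrt(rad^2-(x-x0-k(y-.155))^2)
    from scipy.optimize import least_squares
    f=lambda p:B[:,2]-(p[0]+p[1]*(B[:,1]-.155)+np.sqrt(np.maximum(p[4]**2-(B[:,0]-p[2]-p[3]*(B[:,1]-.155))**2,1e-8)))
    s=least_squares(f,[.155,0,.537,0,.018],loss='soft_l1',f_scale=.001,x_scale=[.01,.05,.01,.05,.01]); print('barrel',len(B),'zc,slope,x0,k,rad',s.x.round(4),'deg',np.degrees(s.x[1]).round(2))
    F=(abs(x-.537)<.012)&(abs(z-.154)<.012)&(y>.13)&(y<.145); print('front',fitp(P,F))
    return P
E
python3 -m jog '[{"fingers":0.085,"x":-0.022,"y":-0.009,"z":0.02,"rx":0,"ry":0,"rz":0},{"fingers":0.085,"x":-0.022,"y":-0.009,"z":0.02,"rx":0,"ry":0,"rz":0},{"fingers":0.085,"x":-0.022,"y":-0.009,"z":0.01,"rx":0,"ry":0,"rz":0},{"fingers":0.085,"x":0,"y":0,"z":0,"rx":0,"ry":0,"rz":0}]'
python3 - <<'E'
from tilt import *
P=measure(); save('wrist','w4.png')
for t in['camera_eye','camera_stand','hasp_lip','hasp_pin']: lm(t,'wrist',1)
E
```

```text
clock: 5.5
tcp_pos: [0.5367, 0.122, 0.2718]
orientation: [2.594, -1.744, -0.017]
contact_force: [1.3, -0.5, -0.3]
grip_width: 0.0852
gripper_force: 0.0
mat (111520, array([0.5229, 0.1062, 0.0019]), array([-0.0013, -0.0013,  1.    ]))
box (4256, array([0.5376, 0.1921, 0.1744]), array([-0.0076, -0.012 ,  0.9999]))
lid (39252, array([ 0.5259, -0.061 ,  0.0866]), array([-0.001 , -0.0017,  1.    ]))
barrel 5331 zc,slope,x0,k,rad [ 0.153   0.0285  0.5384 -0.0599  0.018 ] deg 1.63
front (870, array([0.5375, 0.1353, 0.1561]), array([0.005 , 0.9997, 0.0244]))
wrist camera_eye 0.83 [0.5348 0.1352 0.1574] [275. 226.]
wrist camera_stand 0.89 [ 0.5383  0.1858 -0.0008] [261. 217.]
wrist hasp_lip 0.91 [0.5367 0.002  0.0474] [315.  93.]
```

View pics/w4.png

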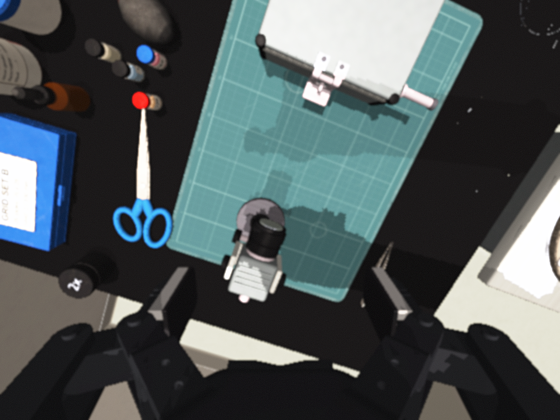

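The view shows the barrel at (265,238), the body at (253,275) and the hasp at (322,80). The head points roughly 1° down. I'll take a second measurement from the other side while turning towards the hasp yaw.

```bash
python3 -m jog '[{"fingers":0.085,"x":0,"y":0,"z":0,"rx":0,"ry":0,"rz":-10.5},{"fingers":0.085,"x":0,"y":0,"z":0,"rx":0,"ry":0,"rz":-10.5},{"fingers":0.085,"x":0,"y":0,"z":0,"rx":0,"ry":0,"rz":-10.5},{"fingers":0.085,"x":0,"y":0,"z":0,"rx":0,"ry":0,"rz":-10.5},{"fingers":0.085,"x":0,"y":0,"z":0,"rx":0,"ry":0,"rz":-10.5},{"fingers":0.085,"x":0,"y":0,"z":0,"rx":0,"ry":0,"rz":-10.5},{"fingers":0.085,"x":0,"y":0,"z":0,"rx":0,"ry":0,"rz":-10.5},{"fingers":0.085,"x":0,"y":0,"z":0,"rx":0,"ry":0,"rz":0}]'
python3 - <<'E'
from tilt import *
P=measure(8)
for t in['camera_eye','camera_stand','hasp_lip','hasp_pin']: lm(t,'wrist',1)
go([.537,.006,.2],Rd(90)); print(np.round(r.get_obs()['joints'],2))
E
```

```text
clock: 7.0
tcp_pos: [0.5375, 0.12, 0.2731]
orientation: [3.132, 0.146, -0.024]
contact_force: [-0.5, 1.3, -0.5]
grip_width: 0.0849
gripper_force: 0.0
mat (162415, array([0.5355, 0.1105, 0.0014]), array([-5.e-04, -1.e-03,  1.e+00]))
box (9107, array([0.5378, 0.1928, 0.1738]), array([-0.0043, -0.0134,  0.9999]))
lid (73684, array([ 0.5412, -0.0844,  0.0862]), array([-6.e-04, -4.e-04,  1.e+00]))
barrel 9275 zc,slope,x0,k,rad [ 0.1525 -0.0036  0.5377 -0.0435  0.0179] deg -0.21
front (285, array([0.5362, 0.1378, 0.1646]), array([-0.0334, -0.2925,  0.9557]))
wrist camera_eye 0.83 [0.5378 0.1348 0.1562] [263. 205.]
wrist camera_stand 0.72 [ 0.4434 -0.2688 -0.0038] [515. 255.]
wrist hasp_lip 0.64 [0.5349 0.0013 0.0474] [369. 192.]
wrist hasp_pin 0.73 [ 0.5352 -0.0115  0.0857] [390. 201.]
t 7.6 tcp [0.5374 0.1202 0.2729] shift [-0.01    0.1133  0.0737] turn [ -0.42   0.94 -84.59]
[-0.59  0.24  0.31  1.81 -0.08  1.11 -1.73]
```

```bash
python3 -m jog '[{"fingers":0.085,"x":0,"y":0,"z":0,"rx":0,"ry":0,"rz":-10.57},{"fingers":0.085,"x":0,"y":0,"z":0,"rx":0,"ry":0,"rz":-10.57},{"fingers":0.085,"x":0,"y":0,"z":0,"rx":0,"ry":0,"rz":-10.57},{"fingers":0.085,"x":0,"y":0,"z":0,"rx":0,"ry":0,"rz":-10.57},{"fingers":0.085,"x":0,"y":0,"z":0,"rx":0,"ry":0,"rz":-10.57},{"fingers":0.085,"x":0,"y":0,"z":0,"rx":0,"ry":0,"rz":-10.57},{"fingers":0.085,"x":0,"y":0,"z":0,"rx":0,"ry":0,"rz":-10.57},{"fingers":0.085,"x":0,"y":0,"z":0,"rx":0,"ry":0,"rz":-10.57}]'
python3 -m jog '[{"fingers":0.085,"x":0.007,"y":-0.012,"z":0,"rx":0,"ry":0,"rz":0},{"fingers":0.085,"x":0.007,"y":-0.012,"z":0,"rx":-10,"ry":0,"rz":0},{"fingers":0.085,"x":0.007,"y":-0.012,"z":0,"rx":-10,"ry":0,"rz":0},{"fingers":0.085,"x":0.007,"y":-0.012,"z":0,"rx":-10,"ry":0,"rz":0},{"fingers":0.085,"x":0.007,"y":-0.012,"z":0,"rx":-10,"ry":0,"rz":0},{"fingers":0.085,"x":0.007,"y":-0.012,"z":0,"rx":-10,"ry":0,"rz":0},{"fingers":0.085,"x":0,"y":0,"z":0,"rx":0,"ry":0,"rz":0}]'
python3 - <<'E'
from h import *
b=np.radians(50); T=R.from_matrix(np.array([[0,1,0],[np.cos(b),0,np.sin(b)],[np.sin(b),0,-np.cos(b)]]).T)
go([.486,.163,.201],T); print(np.round(r.get_obs()['joints'],2)); print(px('wrist',[.537,.175,.158])); print(r.get_calibration('wrist')['mtx'])
E
```

```text
clock: 8.6
tcp_pos: [0.5374, 0.1201, 0.2729]
orientation: [-2.211, -2.223, 0.024]
contact_force: [0.9, 0.1, -0.3]
grip_width: 0.0851
gripper_force: 0.0
clock: 9.48
tcp_pos: [0.4818, 0.1434, 0.2577]
orientation: [1.839, 1.81, 0.578]
contact_force: [-0.2, -0.4, -0.0]
grip_width: 0.0848
gripper_force: 0.0
t 9.47 tcp [0.4818 0.1434 0.2577] shift [ 0.022  -0.0314  0.0464] turn [-12.2    2.88   0.38]
[-0.6  -0.06 -0.1   2.35  0.95  0.56 -1.48]
[258. 169.]
[[291.39366327   0.         279.69430041]
 [  0.         291.39366327 213.22014725]
 [  0.           0.           1.        ]]
```

```bash
python3 -m jog '[{"fingers":0.085,"x":0.022,"y":-0.015,"z":0.023,"rx":-6,"ry":0,"rz":0},{"fingers":0.085,"x":0,"y":-0.015,"z":0.023,"rx":-6,"ry":0,"rz":0},{"fingers":0.085,"x":0,"y":0,"z":0,"rx":0,"ry":0,"rz":0}]'
python3 - <<'E'
from tilt import *
P=measure(6); np.save('P5.npy',P)
im,d=r.grab_frame('wrist'); c=r.get_calibration('wrist'); np.savez('c5.npz',mtx=c['mtx'],extrinsics=c['extrinsics']); np.save('d5.npy',d); cv2.imwrite('pics/w5full.png',im[:,:,::-1])
u,v=px('wrist',[.537,.175,.158]).astype(int); print(u,v)
u0,v0=max(u-80,0),max(v-70,0); cr=im[v0:v0+140,u0:u0+160,::-1]; cv2.imwrite('pics/w5.png',cv2.resize(cr,None,fx=4,fy=4,interpolation=cv2.INTER_CUBIC)); print(u0,v0)
lm('camera_eye','wrist',1);lm('camera_stand','wrist',1)
E
```

```text
clock: 9.85
tcp_pos: [0.4871, 0.1418, 0.2293]
orientation: [1.766, 1.741, 0.582]
contact_force: [0.7, -0.5, -0.4]
grip_width: 0.0848
gripper_force: 0.0
mat (226015, array([0.4847, 0.1383, 0.0016]), array([-0.0013, -0.0013,  1.    ]))
box (8560, array([0.5352, 0.1934, 0.1741]), array([-0.0138, -0.0073,  0.9999]))
lid (19041, array([ 0.5482, -0.0695,  0.0864]), array([-0.0013, -0.0015,  1.    ]))
barrel 7254 zc,slope,x0,k,rad [0.1531 0.0008 0.5388 0.0064 0.0176] deg 0.04
front (263, array([0.5266, 0.1392, 0.1638]), array([ 0.7677,  0.3112, -0.5602]))
263 170
183 100
wrist camera_stand 0.86 [0.5398 0.1821 0.0023] [177. 135.]
```

View pics/w5.png

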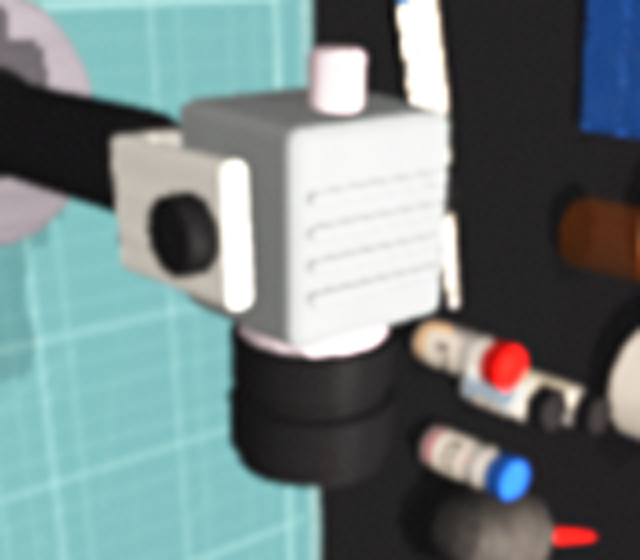

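The side view (crop ×4) shows the head body between (185,100) and (445,345) and the barrel down to (310,480). The body's top edge runs nearly parallel to the fixed fork plate, so the tilt is small, about 0.5 to 1.5°. Next I'll work out the lid angle and how much it depends on the tilt.

Run:
```python
from tilt import *
hy=-.152;hz=.071
print('rows tilt; cols lid deg -> offset up in picture (deg), hit distance mm')
L=[36,38,40,42,44,46,48,50,52]; print(L)
for t in(0,.5,1,1.5,2,2.5,3):
    tr=np.radians(t); E=np.array([.188-.053*np.cos(tr),.155-.053*np.sin(tr)]); o=[]
    for th in L:
        T=np.radians(th); a=np.arctan2(45,75)+2*T; p=np.array([hy,hz])+.0875*np.array([np.cos(a),np.sin(a)])
        dv=p-E; off=np.degrees(np.arctan2(dv[1],-dv[0]))+t
        n=np.array([-np.sin(T),np.cos(T)]); s=-((E-[hy,hz])@n)/(dv@n); h=E+s*dv-[hy,hz]; o.append(f'{off:.2f}/{1000*np.hypot(*h):.0f}')
    print(t,o,solve(E[0],E[1],tr,hy))
# edge of the box top, plane x
c=np.load('c5.npz'); k=np.linalg.inv(c['mtx']); e=c['extrinsics']
P=np.load('P5.npy'); m=(P[:,2]>.14)&(P[:,2]<.17)&(P[:,1]>.18)&(P[:,1]<.205)&(P[:,0]>.51)&(P[:,0]<.53); print('side x',np.median(P[m,0]))
for x0 in(.517,.519):
    Q=[]
    for u,v in[(288,128),(289,340)]:
        d=e[:3,:3]@(k@[u/4+183-.4,v/4+100-.4,1]); q=e[:3,3]+d*(x0-e[0,3])/d[0]; Q.append(q)
    print(np.round(Q,4),'deg',np.degrees(np.arctan2(Q[0][2]-Q[1][2],Q[0][1]-Q[1][1])))
```

```text
rows tilt; cols lid deg -> offset up in picture (deg), hit distance mm
[36, 38, 40, 42, 44, 46, 48, 50, 52]
0 ['0.24/144', '-0.06/136', '-0.41/129', '-0.83/121', '-1.29/114', '-1.81/107', '-2.38/101', '-2.98/94', '-3.62/88'] [21.3 37.6]
0.5 ['0.82/144', '0.53/136', '0.17/128', '-0.24/121', '-0.71/114', '-1.23/107', '-1.80/101', '-2.40/94', '-3.05/88'] [18.6 40.8]
1 ['1.41/143', '1.11/136', '0.75/128', '0.34/121', '-0.13/114', '-0.65/107', '-1.22/100', '-1.83/94', '-2.47/87'] [16.5 43.4]
1.5 ['2.00/143', '1.70/135', '1.34/128', '0.92/120', '0.45/113', '-0.07/107', '-0.64/100', '-1.25/94', '-1.90/87'] [14.8 45.7]
2 ['2.58/143', '2.28/135', '1.92/127', '1.50/120', '1.03/113', '0.50/106', '-0.06/100', '-0.67/93', '-1.32/87'] [13.2 47.7]
2.5 ['3.17/142', '2.87/135', '2.50/127', '2.08/120', '1.61/113', '1.08/106', '0.51/100', '-0.10/93', '-0.74/87'] [11.8 49.6]
3 ['3.76/142', '3.45/134', '3.09/127', '2.66/120', '2.19/113', '1.66/106', '1.09/99', '0.48/93', '-0.17/87'] [10.5 51.4]
side x 0.5150829093960985
[[0.517  0.2076 0.1737]
 [0.517  0.1713 0.1736]] deg 0.26311706415230596
[[0.519  0.2071 0.1712]
 [0.519  0.1703 0.171 ]] deg 0.2631170641523918
```

```bash
python3 -m jog '[{"fingers":0.085,"x":-0.045,"y":0,"z":-0.01,"rx":0,"ry":0,"rz":0},{"fingers":0.085,"x":-0.045,"y":0,"z":0,"rx":10,"ry":0,"rz":0},{"fingers":0.085,"x":-0.045,"y":0,"z":0,"rx":10,"ry":0,"rz":0},{"fingers":0.06,"x":0,"y":0,"z":0,"rx":10,"ry":0,"rz":0},{"fingers":0.06,"x":0,"y":0,"z":0,"rx":10,"ry":0,"rz":0},{"fingers":0.06,"x":0,"y":0,"z":0,"rx":0,"ry":0,"rz":0}]'
python3 - <<'E'
from h import *
go([.5365,.007,.2],Rd(90)); print(np.round(r.get_obs()['joints'],2))
E
```

```text
clock: 11.05
tcp_pos: [0.4819, 0.0597, 0.2393]
orientation: [2.077, 1.95, 0.128]
contact_force: [0.4, -0.2, 0.3]
grip_width: 0.0601
gripper_force: 0.0
t 11.05 tcp [0.4819 0.0597 0.2393] shift [-0.0425  0.0442  0.0595] turn [15.39  8.14 -3.58]
[-0.1   0.06 -0.33  2.13  0.37  0.8  -0.73]
```

```bash
python3 -m jog '[{"fingers":0.05,"x":0,"y":0,"z":0,"rx":7.7,"ry":4,"rz":-1.8},{"fingers":0.05,"x":0,"y":0,"z":0,"rx":7.7,"ry":4,"rz":-1.8},{"fingers":0.05,"x":-0.026,"y":0.027,"z":0.02,"rx":0,"ry":0,"rz":0},{"fingers":0.05,"x":-0.026,"y":0.027,"z":0.02,"rx":0,"ry":0,"rz":0},{"fingers":0.05,"x":0,"y":0,"z":0,"rx":0,"ry":0,"rz":0}]'
python3 - <<'E'
from h import *
go([.5365,.007,.032],Rd(90)); r.grab_frame('wrist')
for t in['hasp_lip','hasp_pin','lift_pin']: lm(t,'wrist',1)
E
```

```text
clock: 11.68
tcp_pos: [0.5323, 0.0046, 0.1958]
orientation: [2.222, 2.218, -0.015]
contact_force: [-0.1, 0.4, 0.1]
grip_width: 0.0499
gripper_force: 0.0
t 11.68 tcp [0.5323 0.0046 0.1958] shift [0.0038 0.005  0.1638] turn [-0.29  0.47 -0.1 ]
wrist hasp_lip 0.78 [0.5347 0.0014 0.0471] [282. 203.]
wrist hasp_pin 0.84 [ 0.5355 -0.0154  0.0845] [282. 232.]
wrist lift_pin 0.61 [ 0.4302 -0.0333  0.0802] [174. 247.]
```

```bash
python3 -m jog '[{"fingers":0.05,"x":0.002,"y":0.003,"z":0.05,"rx":0,"ry":0,"rz":0},{"fingers":0.05,"x":0,"y":0,"z":0.05,"rx":0,"ry":0,"rz":0},{"fingers":0.05,"x":0,"y":0,"z":0.03,"rx":0,"ry":0,"rz":0},{"fingers":0.05,"x":0,"y":0,"z":0.02,"rx":0,"ry":0,"rz":0},{"fingers":0.05,"x":0,"y":0,"z":0.013,"rx":0,"ry":0,"rz":0},{"fingers":0.05,"x":0,"y":0,"z":0,"rx":0,"ry":0,"rz":0}]'
```

```text
clock: 12.62
tcp_pos: [0.5354, 0.0091, 0.0352]
orientation: [2.217, 2.224, -0.009]
contact_force: [0.3, 0.1, 1.1]
grip_width: 0.0499
gripper_force: 0.0
```

```bash
python3 -m jog '[{"fingers":0.01,"x":0,"y":0,"z":0,"rx":0,"ry":0,"rz":0},{"fingers":0.01,"x":0,"y":0,"z":0,"rx":0,"ry":0,"rz":0},{"fingers":0.01,"x":0,"y":0,"z":0,"rx":0,"ry":0,"rz":0},{"fingers":0.01,"x":0,"y":0,"z":0,"rx":0,"ry":0,"rz":0}]' 30
python3 - <<'E'
from h import *
save('scene','s2.png')
E
cat /dev/null
```

```text
clock: 13.12
tcp_pos: [0.5352, 0.0081, 0.036]
orientation: [2.218, 2.223, -0.01]
contact_force: [-4.0, -0.8, 6.2]
grip_width: 0.0285
gripper_force: 29.5
```

```bash
python3 -m jog '[{"fingers":0.01,"x":0.0094,"y":0,"z":-0.005,"rx":0,"ry":0,"rz":0},{"fingers":0.01,"x":0.0077,"y":0,"z":-0.0073,"rx":0,"ry":0,"rz":0},{"fingers":0.01,"x":0.0056,"y":0,"z":-0.0091,"rx":0,"ry":0,"rz":0},{"fingers":0.01,"x":0,"y":0,"z":0,"rx":0,"ry":0,"rz":0}]'
python3 -m jog '[{"fingers":0.01,"x":0.003,"y":0,"z":-0.0102,"rx":0,"ry":0,"rz":0},{"fingers":0.01,"x":0.0003,"y":0,"z":-0.0106,"rx":0,"ry":0,"rz":0},{"fingers":0.01,"x":-0.0025,"y":0,"z":-0.0103,"rx":0,"ry":0,"rz":0},{"fingers":0.01,"x":0,"y":0,"z":0,"rx":0,"ry":0,"rz":0}]'
python3 - <<'E'
from h import *
save('scene','s3.png'); im=cv2.imread('pics/s3.png'); cv2.imwrite('pics/s3c.png',cv2.resize(im[170:310,190:390],None,fx=4,fy=4,interpolation=cv2.INTER_CUBIC))
lm('hasp_lip','scene',3);lm('hasp_pin','scene',3)
E
```

```text
clock: 13.68
tcp_pos: [0.5349, 0.032, 0.0571]
orientation: [2.218, 2.224, -0.01]
contact_force: [-3.4, -2.6, -2.1]
grip_width: 0.0282
gripper_force: 29.8
clock: 14.18
tcp_pos: [0.5348, 0.0332, 0.0885]
orientation: [-2.218, -2.224, 0.009]
contact_force: [-6.7, -0.1, -3.7]
grip_width: 0.0281
gripper_force: 30.0
scene hasp_lip 0.47 [0.5383 0.0248 0.0978] [280. 236.]
scene hasp_pin 0.44 [ 0.5357 -0.0185  0.1078] [296. 228.]
```

View pics/s3c.png

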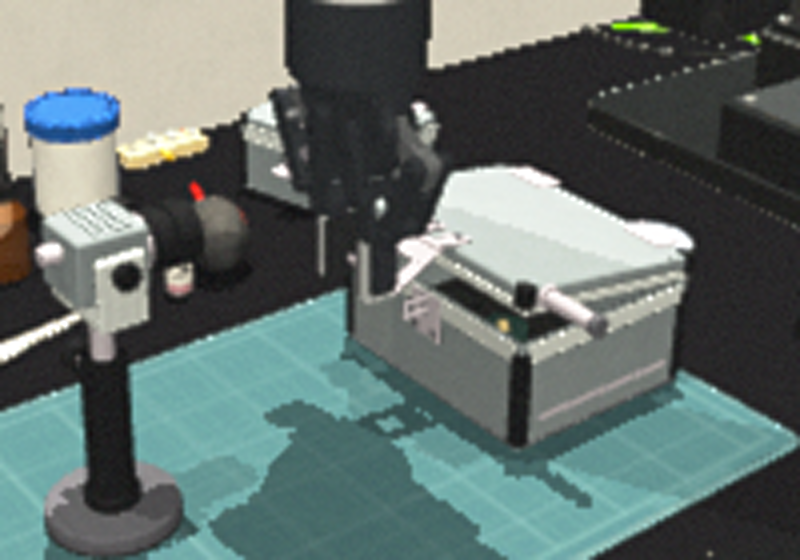

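The crop shows the hasp off its staple and swung out (about (400,265)). The lid is slightly lifted with it, and the bench camera at (100,260) is untouched. I'll lower the lid gently and release.

```bash
python3 -m jog '[{"fingers":0.01,"x":0,"y":0,"z":0.006,"rx":0,"ry":0,"rz":0},{"fingers":0.01,"x":0,"y":0,"z":0.006,"rx":0,"ry":0,"rz":0},{"fingers":0.01,"x":0,"y":0,"z":0.005,"rx":0,"ry":0,"rz":0},{"fingers":0.05,"x":0,"y":0,"z":0,"rx":0,"ry":0,"rz":0},{"fingers":0.05,"x":0,"y":0,"z":0,"rx":0,"ry":0,"rz":0},{"fingers":0.05,"x":0,"y":0,"z":-0.03,"rx":0,"ry":0,"rz":0},{"fingers":0.05,"x":0,"y":0,"z":-0.05,"rx":0,"ry":0,"rz":0},{"fingers":0.05,"x":0,"y":0,"z":-0.05,"rx":0,"ry":0,"rz":0}]'
python3 - <<'E'
from h import *
save('scene','s4.png'); im=cv2.imread('pics/s4.png'); cv2.imwrite('pics/s4c.png',cv2.resize(im[190:290,200:380],None,fx=4,fy=4,interpolation=cv2.INTER_CUBIC))
for c in('scene','wrist'):
  if c=='wrist': r.grab_frame(c)
  for t in('hasp_lip','hasp_pin','lift_pin'): lm(t,c,2)
go([.431,-.031,.2],Rd(0)); print(np.round(r.get_obs()['joints'],2))
E
```

```text
clock: 15.32
tcp_pos: [0.5371, 0.033, 0.2032]
orientation: [2.217, 2.222, -0.005]
contact_force: [-0.5, -0.3, -0.6]
grip_width: 0.0498
gripper_force: 0.0
scene hasp_lip 0.59 [0.5365 0.0264 0.0695] [280. 248.]
scene hasp_lip 0.52 [ 0.7874 -0.0877  0.0299] [260. 214.]
scene hasp_pin 0.64 [ 0.5361 -0.013   0.0889] [294. 236.]
scene hasp_pin 0.51 [ 0.7877 -0.0951  0.0557] [262. 205.]
scene lift_pin 0.9 [ 0.4321 -0.0313  0.0829] [331. 255.]
scene lift_pin 0.59 [ 0.7213 -0.1301  0.0535] [286. 210.]
wrist hasp_lip 0.78 [0.5347 0.0236 0.0685] [278. 212.]
wrist hasp_lip 0.65 [ 0.7871 -0.0877  0.0314] [484. 290.]
wrist hasp_pin 0.75 [ 0.7877 -0.0963  0.0561] [498. 308.]
wrist hasp_pin 0.66 [ 0.5353 -0.0126  0.0839] [279. 252.]
wrist lift_pin 0.6 [ 0.4323 -0.0342  0.0811] [176. 270.]
t 15.72 tcp [0.5356 0.0327 0.1995] shift [-0.0635 -0.1047  0.0003] turn [ 0.    0.42 90.12]
[ 0.03  0.3  -0.25  1.9   0.09  0.95 -0.26]
```

View pics/s4c.png

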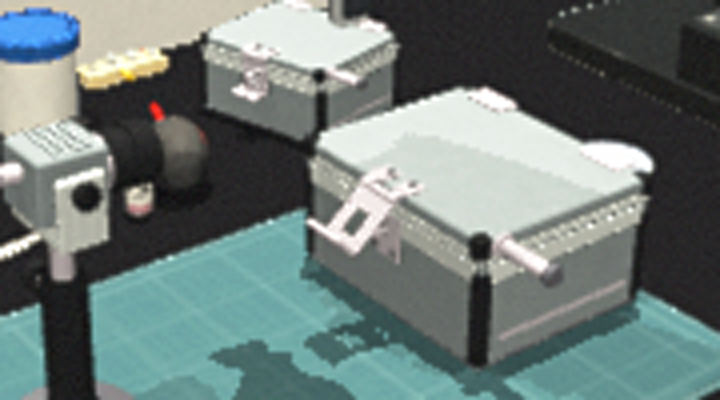

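The crop shows the lid closed again at (480,160), with the hasp standing out at roughly 0.8 rad, clear of the staple ((360,220)). Next is the lift pin.

```bash
python3 -m jog '[{"fingers":0.05,"x":-0.022,"y":-0.035,"z":0,"rx":0,"ry":0,"rz":0},{"fingers":0.05,"x":-0.022,"y":-0.035,"z":0,"rx":0,"ry":0,"rz":0},{"fingers":0.05,"x":-0.022,"y":-0.035,"z":0,"rx":0,"ry":0,"rz":0},{"fingers":0.04,"x":0,"y":0,"z":0,"rx":0,"ry":0,"rz":10},{"fingers":0.04,"x":0,"y":0,"z":0,"rx":0,"ry":0,"rz":10},{"fingers":0.04,"x":0,"y":0,"z":0,"rx":0,"ry":0,"rz":10},{"fingers":0.04,"x":0,"y":0,"z":0,"rx":0,"ry":0,"rz":10},{"fingers":0.04,"x":0,"y":0,"z":0,"rx":0,"ry":0,"rz":10}]'
python3 -m jog '[{"fingers":0.04,"x":0,"y":0,"z":0,"rx":0,"ry":0,"rz":10},{"fingers":0.04,"x":0,"y":0,"z":0,"rx":0,"ry":0,"rz":10},{"fingers":0.04,"x":0,"y":0,"z":0,"rx":0,"ry":0,"rz":10},{"fingers":0.04,"x":0,"y":0,"z":0,"rx":0,"ry":0,"rz":10},{"fingers":0.04,"x":0,"y":0,"z":0,"rx":0,"ry":0,"rz":0}]'
python3 - <<'E'
from h import *
r.grab_frame('wrist')
for t in('lift_pin','hinge_line'): lm(t,'wrist',2)
go([.4305,-.032,.062],Rd(0)); print(np.round(r.get_obs()['joints'],2))
E
```

```text
clock: 16.73
tcp_pos: [0.4308, -0.0334, 0.2003]
orientation: [2.951, 1.068, -0.009]
contact_force: [0.3, -0.1, -0.2]
grip_width: 0.0402
gripper_force: 0.0
clock: 17.35
tcp_pos: [0.4309, -0.0334, 0.2005]
orientation: [3.137, 0.006, -0.007]
contact_force: [-0.4, 0.6, 0.6]
grip_width: 0.0404
gripper_force: 0.0
wrist lift_pin 0.57 [ 0.4293 -0.0345  0.0798] [280. 209.]
wrist lift_pin 0.24 [ 0.5795 -0.253  -0.0051] [485.  52.]
wrist hinge_line 0.91 [ 0.5339 -0.1522  0.0698] [416.  92.]
t 17.5 tcp [ 0.4311 -0.0334  0.2008] shift [-1.000e-04 -2.000e-03  1.388e-01] turn [0.26 0.21 0.31]
[ 0.02  0.12 -0.1   2.13  0.02  0.9  -1.65]
```

```bash
python3 -m jog '[{"fingers":0.04,"x":0,"y":0,"z":0.05,"rx":0,"ry":0,"rz":0},{"fingers":0.04,"x":0,"y":0,"z":0.05,"rx":0,"ry":0,"rz":0},{"fingers":0.04,"x":0,"y":0,"z":0.03,"rx":0,"ry":0,"rz":0},{"fingers":0.04,"x":0,"y":0,"z":0.008,"rx":0,"ry":0,"rz":0},{"fingers":0,"x":0,"y":0,"z":0,"rx":0,"ry":0,"rz":0},{"fingers":0,"x":0,"y":0,"z":0,"rx":0,"ry":0,"rz":0},{"fingers":0,"x":0,"y":0,"z":0,"rx":0,"ry":0,"rz":0},{"fingers":0,"x":0,"y":0,"z":0,"rx":0,"ry":0,"rz":0}]' 60
python3 - <<'E'
from h import *
a0=np.arctan2(9,122); Rr=np.hypot(9,122)/1000
p=lambda t:Rr*np.array([np.cos(a0+t),np.sin(a0+t)])
q=p(0)
for th in range(4,45,4):
    n=p(np.radians(th)); print(th,'d',(n-q).round(4),'cum',(n-p(0)).round(4)); q=n
print(p(np.radians(44))-p(0))
E
```

```text
clock: 18.5
tcp_pos: [0.4319, -0.0323, 0.0644]
orientation: [3.139, 0.007, -0.001]
contact_force: [0.1, 6.0, -3.0]
grip_width: 0.008
gripper_force: 58.4
4 d [-0.0009  0.0085] cum [-0.0009  0.0085]
8 d [-0.0015  0.0084] cum [-0.0024  0.0169]
12 d [-0.0021  0.0083] cum [-0.0045  0.0252]
16 d [-0.0027  0.0081] cum [-0.0072  0.0333]
20 d [-0.0032  0.0079] cum [-0.0104  0.0412]
24 d [-0.0038  0.0077] cum [-0.0142  0.0488]
28 d [-0.0043  0.0074] cum [-0.0185  0.0562]
32 d [-0.0048  0.0071] cum [-0.0233  0.0633]
36 d [-0.0053  0.0067] cum [-0.0286  0.07  ]
40 d [-0.0057  0.0063] cum [-0.0343  0.0763]
44 d [-0.0062  0.0059] cum [-0.0405  0.0822]
[-0.04049247  0.08222238]
```

```bash
python3 -m jog '[{"fingers":0,"x":0,"y":0.0009,"z":-0.0085,"rx":0,"ry":0,"rz":0},{"fingers":0,"x":0,"y":0.0015,"z":-0.0084,"rx":0,"ry":0,"rz":0},{"fingers":0,"x":0,"y":0.0021,"z":-0.0083,"rx":0,"ry":0,"rz":0},{"fingers":0,"x":0,"y":0.0027,"z":-0.0081,"rx":0,"ry":0,"rz":0},{"fingers":0,"x":0,"y":0.0032,"z":-0.0079,"rx":0,"ry":0,"rz":0},{"fingers":0,"x":0,"y":0.0038,"z":-0.0077,"rx":0,"ry":0,"rz":0}]'
python3 -m jog '[{"fingers":0,"x":0,"y":0.0043,"z":-0.0074,"rx":0,"ry":0,"rz":0},{"fingers":0,"x":0,"y":0.0048,"z":-0.0071,"rx":0,"ry":0,"rz":0},{"fingers":0,"x":0,"y":0.0053,"z":-0.0067,"rx":0,"ry":0,"rz":0},{"fingers":0,"x":0,"y":0.0057,"z":-0.0063,"rx":0,"ry":0,"rz":0},{"fingers":0,"x":0,"y":0.0062,"z":-0.0059,"rx":0,"ry":0,"rz":0},{"fingers":0,"x":0,"y":0,"z":0,"rx":0,"ry":0,"rz":0},{"fingers":0,"x":0,"y":0,"z":0,"rx":0,"ry":0,"rz":0}]'
python3 - <<'E'
from tilt import *
im,d=save('scene','s5.png'); P=cloud(d,r.get_calibration('scene'))
im2=cv2.imread('pics/s5.png'); cv2.imwrite('pics/s5c.png',cv2.resize(im2[160:300,190:390],None,fx=4,fy=4,interpolation=cv2.INTER_CUBIC))
for t in('lift_pin','hasp_pin','hasp_lip','section','section_image','camera_eye','camera_stand'): lm(t,'scene',1)
# lid outer surface from wrist+top depth
for c in('wrist','top'):
    im,d=r.grab_frame(c); Q=cloud(d,r.get_calibration(c)); m=(abs(Q[:,0]-.537)<.06)&(Q[:,1]<-.06)&(Q[:,1]>-.15)&(Q[:,2]>.085)&(Q[:,2]<.22)
    if m.sum()>50: n,ce,w=fitp(Q,m); print(c,n,ce,w,'angle',np.degrees(np.arctan2(-w[1],w[2])).round(2))
    for t in('lift_pin','hasp_pin'): lm(t,c,1)
E
```

```text
clock: 19.25
tcp_pos: [0.432, -0.0459, 0.1137]
orientation: [3.139, 0.007, -0.0]
contact_force: [0.5, 6.7, -3.6]
grip_width: 0.0074
gripper_force: 58.3
clock: 20.12
tcp_pos: [0.4322, -0.0708, 0.1479]
orientation: [3.14, 0.008, 0.0]
contact_force: [-2.8, 11.7, 6.8]
grip_width: 0.0076
gripper_force: 58.9
scene lift_pin 0.87 [ 0.7213 -0.1297  0.0531] [286. 211.]
scene hasp_pin 0.53 [ 0.7901 -0.0949  0.0538] [262. 205.]
scene hasp_lip 0.69 [ 0.5395 -0.0208  0.1919] [297. 192.]
scene section 0.96 [ 0.5325 -0.076   0.0274] [315. 252.]
scene camera_eye 0.55 [0.5399 0.1341 0.1545] [236. 226.]
scene camera_stand 0.98 [0.5369 0.1919 0.0028] [216. 299.]
wrist 23184 [ 0.5222 -0.1016  0.1397] [ 0.0065 -0.6789  0.7342] angle 42.76
wrist lift_pin 0.63 [ 0.4327 -0.0716  0.1619] [281. 284.]
wrist hasp_pin 0.98 [ 0.5398 -0.0595  0.1757] [248.  34.]
top 1176 [ 0.5448 -0.1046  0.1386] [ 0.0074 -0.6768  0.7362] angle 42.59
top lift_pin 0.87 [ 0.7227 -0.1269  0.0564] [319. 152.]
top hasp_pin 0.54 [ 0.5391 -0.0566  0.1775] [297. 215.]
```

View pics/s5c.png

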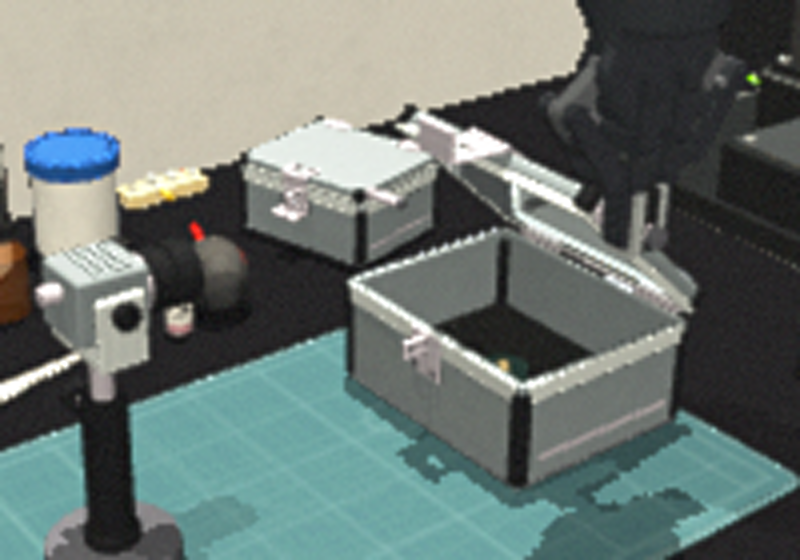

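The lid is at about 42.7° by its outer face, the hasp is out at the top edge ((460,140)), and the case is open. Before the last correction I'll refine the head's tilt from its straight edges in the two saved views.

Run:
```python
import numpy as np, cv2
def segs(png,cal,cen,rad,dirw=(0,1,0)):
    im=cv2.imread('pics/'+png); c=np.load(cal); k=np.linalg.inv(c['mtx']); e=c['extrinsics']
    q=np.linalg.inv(e)@np.r_[cen,1]; u=c['mtx']@q[:3]; u=u[:2]/u[2]
    x0,y0=(u-rad).astype(int); x0=max(x0,0);y0=max(y0,0); cr=im[y0:y0+2*rad,x0:x0+2*rad]
    g=cv2.cvtColor(cv2.resize(cr,None,fx=4,fy=4,interpolation=cv2.INTER_CUBIC),cv2.COLOR_BGR2GRAY)
    L=cv2.createLineSegmentDetector().detect(g)[0][:,0]
    out=[]
    for a in L:
        p=[(a[i]+.5)/4-.5+np.array([x0,y0])[i%2] for i in range(4)]; ln=np.hypot(p[2]-p[0],p[3]-p[1])
        if ln<8: continue
        r1,r2=[e[:3,:3]@(k@[p[j],p[j+1],1]) for j in(0,2)]; n=np.cross(r1,r2); n/=np.linalg.norm(n)
        dev=np.degrees(np.arcsin(abs(n@np.array(dirw))))
        if dev<6: out.append((ln,n,p))
    return sorted(out,key=lambda s:-s[0])
A=segs('w3.png','c3.npz',[.537,.18,.165],40); B=segs('w5full.png','c5.npz',[.537,.18,.165],60)
for nm,S in(('w3',A),('w5',B)):
    for ln,n,p in S[:14]: # d=(a,1,b): n0 a + n1 + n2 b=0 -> tilt if yaw a=0
        print(nm,round(ln,1),np.round(p,1),'coef a %.2f b %.2f  rhs %.4f'%(n[0],n[2],-n[1]),'b(a=0) deg',np.degrees(-n[1]/n[2]).round(2))
```

```text
w3 20.0 [253.1 318.2 260.6 299.7] coef a -0.98 b 0.18  rhs 0.0304 b(a=0) deg 9.81
w3 19.8 [217.7 286.3 211.2 305. ] coef a 1.00 b -0.00  rhs -0.0337 b(a=0) deg 3154.87
w3 18.0 [231.7 271.1 238.6 254.5] coef a -1.00 b 0.06  rhs -0.0111 b(a=0) deg -10.87
w3 17.2 [216.1 306.6 222.1 290.5] coef a -1.00 b 0.03  rhs 0.0195 b(a=0) deg 35.31
w3 16.2 [224.7 285.7 232.4 271.4] coef a -0.99 b 0.11  rhs -0.1007 b(a=0) deg -51.26
w3 15.9 [254.6 300.4 249.  315.3] coef a 0.99 b -0.15  rhs -0.0475 b(a=0) deg 18.68
w3 14.3 [261.2 273.2 254.9 286. ] coef a 0.98 b -0.18  rhs 0.0441 b(a=0) deg -13.88
w3 13.8 [224.3 291.  219.4 303.8] coef a 1.00 b -0.04  rhs -0.0136 b(a=0) deg 17.49
w3 12.0 [220.  270.6 224.1 259.3] coef a -1.00 b 0.00  rhs 0.0163 b(a=0) deg 1553876.73
w3 11.6 [229.2 261.7 225.8 272.8] coef a 1.00 b 0.01  rhs -0.0698 b(a=0) deg -491.02
w3 9.1 [248.  312.7 251.1 304.2] coef a -0.99 b 0.14  rhs 0.0504 b(a=0) deg 21.18
w3 9.1 [244.8 325.1 247.7 316.4] coef a -0.99 b 0.12  rhs 0.0759 b(a=0) deg 35.78
w3 8.9 [224.7 279.3 221.9 287.7] coef a 1.00 b -0.01  rhs -0.0410 b(a=0) deg 181.11
w3 8.1
[... 533 characters left out ...]
 -0.83 b -0.56  rhs 0.0241 b(a=0) deg -2.45
w5 14.4 [273.7 126.9 274.4 112.6] coef a 0.74 b 0.67  rhs 0.0308 b(a=0) deg 2.64
w5 14.1 [240.3 211.3 239.9 197.2] coef a 0.82 b 0.57  rhs -0.0005 b(a=0) deg -0.05
w5 13.3 [293.6 153.  294.9 139.8] coef a 0.69 b 0.72  rhs 0.0490 b(a=0) deg 3.89
w5 11.6 [292.  178.5 292.1 167. ] coef a 0.71 b 0.71  rhs -0.0407 b(a=0) deg -3.3
w5 10.3 [237.1 141.3 237.3 151.7] coef a -0.82 b -0.57  rhs -0.0078 b(a=0) deg 0.78
w5 9.7 [261.8 113.5 261.8 123.2] coef a -0.77 b -0.64  rhs 0.0015 b(a=0) deg -0.14
w5 8.8 [237.9 166.6 238.6 175.5] coef a -0.83 b -0.56  rhs 0.0386 b(a=0) deg -3.95
w5 8.5 [325.7 206.6 326.6 198.2] coef a 0.60 b 0.80  rhs 0.0019 b(a=0) deg 0.13
```

```bash
python3 -m jog '[{"fingers":0,"x":0,"y":0.0025,"z":-0.0022,"rx":0,"ry":0,"rz":0},{"fingers":0,"x":0,"y":0,"z":0,"rx":0,"ry":0,"rz":0},{"fingers":0,"x":0,"y":0,"z":0,"rx":0,"ry":0,"rz":0},{"fingers":0,"x":0,"y":0,"z":0,"rx":0,"ry":0,"rz":0}]'
python3 - <<'E'
from tilt import *
for c in('wrist','top'):
    Q=[]
    for _ in range(4):
        im,d=r.grab_frame(c); Q.append(cloud(d,r.get_calibration(c)))
    Q=np.vstack(Q)
    m=(abs(Q[:,0]-.537)<.06)&(Q[:,1]<-.06)&(Q[:,1]>-.14)&(Q[:,2]>.09)&(Q[:,2]<.22)
    n,ce,w=fitp(Q,m); print(c,n,ce,w,'angle',np.degrees(np.arctan2(-w[1],w[2])).round(2),'mat',fitp(Q,(abs(Q[:,2])<.01)&(abs(Q[:,0]-.55)<.15)&(Q[:,1]>-.0)&(Q[:,1]<.2)))
    # top: camera head box / barrel
    x,y,z=Q.T
    print(' box',fitp(Q,(abs(x-.537)<.016)&(y>.176)&(y<.208)&(z>.165)&(z<.19)), end=' ') if c=='top' else 0
    B=(abs(x-.537)<.005)&(y>.142)&(y<.168)&(z>.16)&(z<.18)
    if B.sum()>20: print(' barrel slope',np.degrees(np.polyfit(y[B],z[B],1)[0]).round(2),B.sum())
E
```

```text
clock: 21.32
tcp_pos: [0.4323, -0.0731, 0.15]
orientation: [3.141, 0.008, 0.0]
contact_force: [-2.4, 11.2, 7.9]
grip_width: 0.008
gripper_force: 59.1
wrist 86874 [ 0.5219 -0.0981  0.1463] [ 0.0058 -0.6992  0.7149] angle 44.36 mat (126520, array([0.4975, 0.0986, 0.0016]), array([-5.e-04, -1.e-03,  1.e+00]))
top 4174 [ 0.5447 -0.1011  0.1451] [ 0.0056 -0.6978  0.7163] angle 44.25 mat (25086, array([0.5469, 0.0955, 0.001 ]), array([0.003, 0.001, 1.   ]))
 box (587, array([0.537 , 0.1906, 0.1737]), array([-0.0263,  0.0179,  0.9995]))  barrel slope 2.36 170
```

```bash
python3 -c "
from bench import r
print(r.hand_in())"
```

```text
the job is handed in; nothing more can be done
None
```

I swung the hasp off its staple and raised the lid to about 44.3°, and handed the job in with the gripper still holding it there. That angle rests on a measured camera tilt of about 1°, good to roughly half a degree, and I couldn't see the bench camera's own picture to check the centring.

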